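# Lay up the next lock case on notched battens

### The job

Oiled lock cases are being laid up in layers on the drip stand. Set the two loose notched battens across the case that lies on the stand, each squarely above one of the stand's two bearers with its notch seated over the case, and then lay the other lock case in the battens' upper notches, level, directly above the first and with its forend at the same end. Set the case down gently, never dropping it, keep the first case in its place and leave the other things on the bench where they are.

Things in the scene. Friction and masses are not known exactly. Their poses are not given: they have to be found in the camera images.
- stand: fixed drip stand: steel tray 206 (x) x 136 x 14 mm high, origin under its centre on the bench, z up. Two upright wooden bearers cross it at x = -50 and +50 mm, each 96 (y) x 16 mm; their seats are 30 mm above the bench, with end blocks 4 mm higher and 64 mm apart, between which a lock case lies.
- lock_lower: mortice lock case, flat steel box 150 (x) x 58 (y) x 16 mm, 0.5 kg; origin at the centre of the box's underside, z up. At +x a brass forend strip (x 75-78, 100 wide, z 0-20 mm) with bolts out to x 90 mm; round hub on top, 4 mm proud, 20 across, at (20, -10). Lies loose (3 mm play each side) in the bearers' notches, forend to the stand's +x, underside 30 and top face 46 mm above the bench.
- lock_upper: mortice lock case, flat steel box 150 (x) x 58 (y) x 16 mm, 0.5 kg; origin at the centre of the box's underside, z up. At +x a brass forend strip (x 75-78, 100 wide, z 0-20 mm) with bolts out to x 90 mm; as lock_lower, but loose on the bench, hub up, to be held across its 58 mm width near its balance point, x = 5 mm. Laid up, its underside is 34 mm above the lower case's underside.
- upper_forend (a point): centre of the outer face of the loose upper case's forend, at x 78, y 0, z 10 mm of lock_upper
- batten_a: loose beech batten 96 (y) x 16 (x) x 26 mm tall, 0.04 kg, lying on the bench as it will be used; origin at the centre of its underside, z up. Notches 68 wide, 4 mm deep, mid-length in top and underside leave a web at z 4-22 mm; end blocks z 0-26. Same either way up. Seated, its origin is 42 mm above the bench.
- batten_b: loose beech batten 96 (y) x 16 (x) x 26 mm tall, 0.04 kg, lying on the bench as it will be used; origin at the centre of its underside, z up. Notches 68 wide, 4 mm deep, mid-length in top and underside leave a web at z 4-22 mm; end blocks z 0-26. Identical to batten_a and interchangeable with it.
- batten_a_mid (a point): middle of batten_a, 13 mm above its origin; 55 mm above the bench when seated on the lower case
- batten_b_mid (a point): middle of batten_b, likewise
- caliper: steel caliper, 55 x 223 x 8 mm, flat on the bench near its front edge; bystander
- screwdriver_amber: amber-handled screwdriver, 25 x 186 x 24 mm, lying on the bench; bystander
- tape_1: black roll of tape, 58 mm across, 19 mm high; bystander
- pin_tin: round open tin of pins, 64 mm across, 22 mm high; bystander
- cylinder_b: brass lock cylinder, 44 x 72 x 17 mm, lying; bystander
- padlock_small: small brass padlock, 46 x 30 x 13 mm, lying; bystander

How it is judged:
By the outcome, as a careful person would: the job done as asked, in the order asked, and still so for the second after the job is handed in, with the robot touching nothing.
It also fails if it takes over 72 s, if anything falls off the work surface, if the arm or the gripper's body presses on something with over 40 N, if the wrist force passes 120 N, or if a joint passes its speed limit or range.

### The arm

A 6-joint arm with a two-finger parallel gripper is mounted at the origin on a cart in front of the work surface, level with it; the furniture and walls round the work are solid. World frame = base frame: x ahead of the robot, y to its left, z up, the work surface at z = 0. Lengths are in m, angles in rad, forces in N, time in s.
With the tool pointing down it reaches from about 0.25 to 0.775 m from the base axis. Payload 4 kg.
Tool frame: the origin (TCP) lies midway between the tips of the shut fingers; the grasp point (between the pads) lies 19 mm behind it (robot.hold_point_z is the distance from the TCP to the grasp point, in m); z points along the fingers, y is the line along which they close (so a half turn about z gives the same grasp; the last joint's range is limited). The gripper opens to 94 mm and grips with 3 to 60 N. Pads are 16 mm wide; open, the fingers measure 119 mm over their backs; the gripper's body (75 mm by 177 mm) begins 78 mm behind the grasp point.
Start: joints at [-1.341, 0.087, 1.371, -0, 1.684, -0.103], TCP at [0.18, -0.52, 0.206] pointing down, gripper open.
Joint ranges: [-3.1, 3.1], [-0.76, 2.03], [0.27, 2.55], [-1.08, 4.22], [0.17, 2.65], [-2.57, 2.57]. Speed limits (rad/s): [2.79, 2.79, 3.14, 3.14, 3.14, 3.14].

### API

Orientations are given as [roll, pitch, yaw] about the fixed x, y, z axes, in that order (R = Rz(yaw) Ry(pitch) Rx(roll)).
In Python, from bench import readout, imaging, robot gives the robot as it stands.
- The arm moves only by the tool carry_out, never from a script. Its argument "motion" is text: rows parted by semicolons, each of 7 numbers parted by spaces: the shift along the tool's x, y, z each as a share of 200 mm, from -1 to 1, then the turn, a rotation vector about the tool's x, y, z each as a share of 120 degrees, from -1 to 1, then the opening, from 0 (shut) to 1 (fully open). A call has 1 to 12 rows; each row shifts and turns the commanded pose from where the row before left it, along the tool's axes as they then stand; what a row does not reach is not made up. A row lasts 1/8 s, in which the tool goes at most 62.5 mm and 10.7 degrees, less where a joint would pass 70% of its speed; a pose out of reach is approached as far as the arm can. A call with a number of a shift or a turn outside -1 to 1 is refused whole. A call with a gripper value outside its range is refused whole. The fingers move at their own pace and stop on an object; the grip force is fixed at half the most. Time passes only in rows, so rows that do not move let the fingers close. It gives the time, the measured TCP pose, the force, the opening and the grip force at its end, in the units of the state.
- readout.get_obs(): the state, without advancing time (a new reading comes with each control period).
- imaging.snapshot(name): name is "side" or "top" or "wrist"; returns a dict with "pixels" (384x512x3 uint8, red, green, blue), "fx", "fy", "cx", "cy" (pixels), "R" (3x3) and "t" (3): a world point X has camera coordinates R X + t. Camera axes: x right, y down, z forward; pixel columns grow to the right and rows downward; lengths in m; the calibration is good to about 2 mm. A picture is of the moment at which its call begins. There is no depth.
- robot.close_job(): hands the job in; it is judged then, once.
The state is a dict: "time": time; "joint_positions": joint angles; "qvel": joint speeds; "joint_torque": joint torques, N m; "tool_pos": TCP position; "ee_rot": TCP orientation; "wrist_force": force on the tool from outside, world axes, zero at the start; "wrist_torque": the same for the moment, N m; "width": finger opening in m; "finger_force": force on a finger pad.
Only numpy, scipy, OpenCV 4.12 (cv2) and the standard library are available. Lean on these libraries where they do the work, as an engineer would, in place of code of your own. Each camera call takes 0.05 s, during which the arm holds its last target. There are 200 camera calls.

## Working session

There is one attempt and no reset: what is moved stays moved. The work goes in short steps, Python scripts to look and compute and a tool call to move; the robot and the scene stay as the last step left them, time stands still between calls to the robot, and variables do not carry over. Pictures are saved under pics/ and viewed, at most 10 in all, crops included, and the job is handed in when it is done.

Besides the shell and the picture viewer there is one more tool, called after "Emit:" as name(argument=value, ...) on one line, values as JSON. carry_out: Moves the arm, as the interface text tells. Its arguments: {"type":"object","properties":{"motion":{"type":"string"}},"required":["motion"]}

```bash
mkdir -p pics; ls
python3 - <<'E'
from bench import readout, imaging, robot
import cv2,numpy as np
for n in ("top","side"):
    s=imaging.snapshot(n); cv2.imwrite(f"pics/{n}0.png",s["pixels"][:,:,::-1])
    print(n,s["fx"],s["fy"],s["cx"],s["cy"],np.round(s["R"],4).tolist(),np.round(s["t"],4).tolist())
o=readout.get_obs();print(o)
E
```

```text
pics
top 477.77665392988746 477.77665392988746 260.986220822797 187.85213451571406 [[-0.4164, -0.9092, 0.0068], [-0.7456, 0.3372, -0.5748], [0.5203, -0.2444, -0.8183]] [0.2212, 0.406, 1.4083]
side 383.8720987879348 383.8720987879348 255.24582209938387 195.33162018898582 [[0.9881, -0.1537, 0.007], [-0.0808, -0.557, -0.8266], [0.131, 0.8162, -0.5628]] [-0.4774, 0.074, 1.276]
{'time': 0.1, 'joint_positions': array([-1.34107058e+00,  8.78894525e-02,  1.37208931e+00, -2.56869722e-05,
        1.68358744e+00, -1.03093636e-01]), 'qvel': array([-8.09323629e-04, -1.41671554e-03, -2.85958570e-03,  2.82880954e-04,
       -7.63473897e-05, -1.09865125e-03]), 'joint_torque': array([ 1.84660661e-03, -3.41251087e+01, -3.03301907e+01,  7.18184514e-02,
        3.04503052e-02, -9.69540497e-05]), 'tool_pos': array([ 0.17956869, -0.51934441,  0.20442365]), 'ee_rot': array([-3.13962695e+00, -1.77706388e-04,  3.32816343e-01]), 'wrist_force': array([0.56109894, 0.7206901 , 0.60581816]), 'wrist_torque': array([-0.04947094, -0.05362335, -0.04448105]), 'finger_force': 0.0, 'width': 0.09384177307853529}
```

View pics/top0.png

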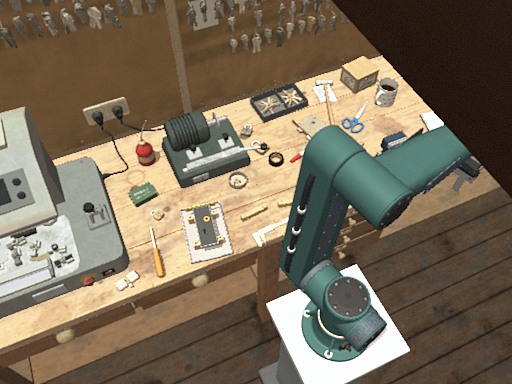

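View pics/side0.png

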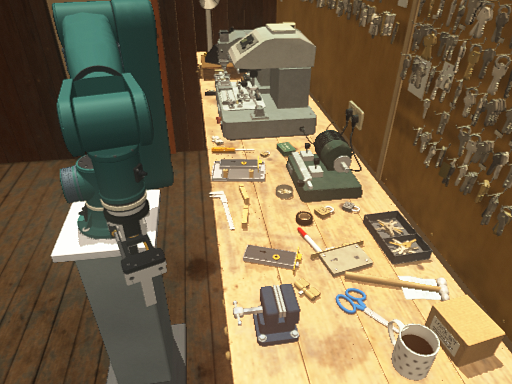

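The top view shows the stand at (207,228) and a batten at (255,212). The arm hides the rest. The side view shows the stand at (240,168), the battens at (243,193) and (246,215), and the loose case at (272,258) with its forend to the right.

```bash
cat > h.py <<'E'
import cv2,numpy as np
from bench import readout, imaging, robot
def ray(s,u,v,z):
    R=np.array(s["R"]);t=np.array(s["t"]);c=-R.T@t
    d=R.T@np.array([(u-s["cx"])/s["fx"],(v-s["cy"])/s["fy"],1.]);return (c+d*(z-c[2])/d[2])[:2]
def proj(s,X):
    p=np.array(s["R"])@np.array(X)+np.array(s["t"]);return s["fx"]*p[0]/p[2]+s["cx"],s["fy"]*p[1]/p[2]+s["cy"]
E
python3 - <<'E'
from h import *
s=imaging.snapshot("side");im=s["pixels"][:,:,::-1]
cv2.imwrite("pics/side1.png",cv2.resize(im[140:310,195:395],(700,595),interpolation=cv2.INTER_CUBIC))
for u,v,z in [(240,168,.04),(243,193,.02),(246,215,.02),(272,258,.016),(297,258,.016),(345,258,.016)]: print(u,v,ray(s,u,v,z).round(3))
w=imaging.snapshot("wrist")
R=np.array(w["R"]);print(R.round(3),(-R.T@w["t"]).round(3),w["fx"])
E
```

```text
240 168 [0.454 0.196]
243 193 [0.447 0.053]
246 215 [ 0.44  -0.077]
272 258 [ 0.487 -0.284]
297 258 [ 0.558 -0.294]
345 258 [ 0.695 -0.314]
[[ 0.327 -0.945 -0.002]
 [-0.909 -0.315  0.272]
 [-0.257 -0.087 -0.962]] [ 0.254 -0.495  0.384] 264.9191549138174
```

View pics/side1.png

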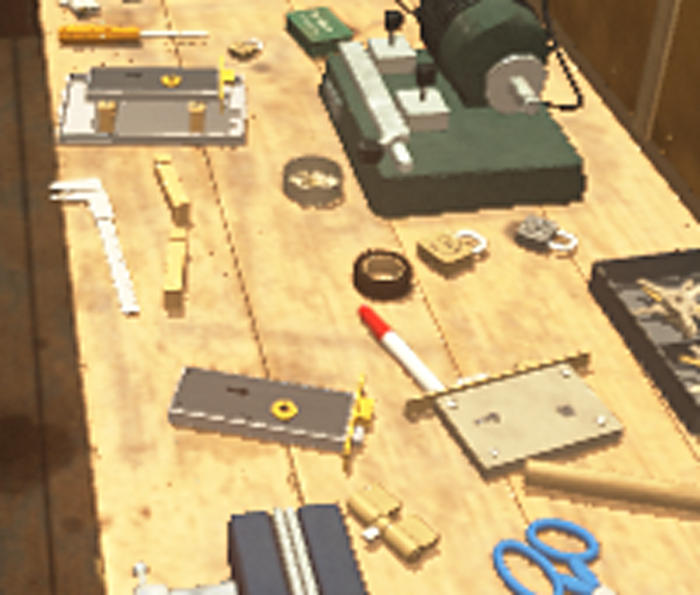

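The zoomed side view shows the loose case, the stand with its lower case, and the two battens clearly. All the forends point towards world +x. I'll move above the middle and look with the wrist camera.

Emit:
carry_out(motion="0.16 -0.165 -0.1 0 0 0 1;0.16 -0.165 -0.1 0 0 0 1;0.16 -0.165 -0.1 0 0 0 1;0.16 -0.165 -0.1 0 0 0 1;0.16 -0.165 -0.1 0 0 0 1;0.16 -0.165 0 0 0 0 1;0.16 -0.165 0 0 0 0 1;0.16 -0.165 0 0 0 0 1;0.16 -0.165 0 0 0 0 1;0.16 -0.165 0 0 0 0 1;0 0 0 0 0 0.08 1;0 0 0 0 0 0.08 1")

```text
time: 1.7
tool_pos: [0.3744, -0.1025, 0.3053]
ee_rot: [3.142, 0.0, -0.006]
wrist_force: [0.1, -0.3, -0.3]
width: 0.0942
finger_force: 0.0
```

```bash
cat >> h.py <<'E'
def snap(n,name,scale=1.5,crop=None):
    s=imaging.snapshot(n);im=s["pixels"][:,:,::-1]
    if crop: im=im[crop[1]:crop[3],crop[0]:crop[2]]
    cv2.imwrite(f"pics/{name}.png",cv2.resize(im,None,fx=scale,fy=scale,interpolation=cv2.INTER_CUBIC))
    np.savez(f"pics/{name}.npz",**s)
    return s
def load(name): return dict(np.load(f"pics/{name}.npz"))
E
python3 - <<'E'
from h import *
o=readout.get_obs();print(o['time'],o['tool_pos'],o['ee_rot'])
snap("wrist","w1"); snap("top","t1")
E
```

```text
1.7 [ 0.37442279 -0.10250178  0.30528508] [ 3.14158830e+00  3.20320129e-04 -5.54652586e-03]
```

View pics/w1.png

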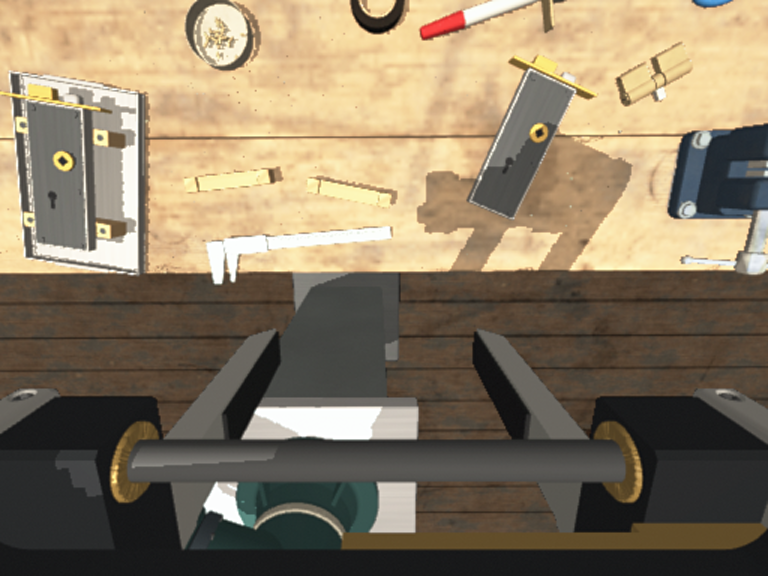

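The wrist view shows everything. The stand is at (78,172), batten 1 at (230,180), batten 2 at (350,191) and the loose case at (523,143), in 1.5x pixels. I'll take positions from the corners.

Run:
```python
from h import *
s=load("w1");im=s["pixels"]
def W(pts,z): return np.array([ray(s,u/1.5,v/1.5,z) for u,v in pts])
def fit(n,mask,z,roi):
    m=np.zeros(mask.shape,np.uint8);x0,y0,x1,y1=[int(a/1.5) for a in roi];m[y0:y1,x0:x1]=mask[y0:y1,x0:x1]*255
    cs,_=cv2.findContours(m,cv2.RETR_EXTERNAL,cv2.CHAIN_APPROX_NONE);c=max(cs,key=cv2.contourArea)[:,0]
    P=np.array([ray(s,u,v,z) for u,v in c]).astype(np.float32);print(n,cv2.minAreaRect(P*1000),cv2.contourArea(c))
hsv=cv2.cvtColor(im,cv2.COLOR_RGB2HSV);H,S,V=[hsv[:,:,i].astype(int) for i in range(3)]
for p in [(230,180),(205,160),(350,191),(520,150),(490,195),(560,200),(55,200),(87,200),(120,180),(255,178)]: print(p,hsv[int(p[1]/1.5),int(p[0]/1.5)])
fit("upper",(S<75)&(V<150),.016,(460,55,600,225))
fit("lower",(S<75)&(V<150),.046,(20,95,95,255))
print("tray",W([(8,72),(145,95),(145,272),(25,257)],.014).round(4).tolist())
print("A",W([(184,179),(273,168),(274,182),(186,192)],.026).round(4).tolist())
print("B",W([(309,178),(394,193),(391,206),(306,191)],.026).round(4).tolist())
```

```text
(230, 180) [ 27  71 252]
(205, 160) [ 17  98 228]
(350, 191) [ 27  70 252]
(520, 150) [ 25  13 115]
(490, 195) [24 16 79]
(560, 200) [ 16 103 181]
(55, 200) [24 16 82]
(87, 200) [19 28 99]
(120, 180) [ 19  32 169]
(255, 178) [ 28  69 252]
upper ((484.69586181640625, -262.91302490234375), (60.51591491699219, 149.0518798828125), 67.5108642578125) 2975.5
lower ((453.8604736328125, 234.5067138671875), (53.82441711425781, 145.51416015625), 80.74958038330078) 3040.0
tray [[0.5633, 0.2872], [0.5402, 0.145], [0.3443, 0.1769], [0.3635, 0.3181]]
A [[0.4527, 0.1092], [0.4639, 0.0095], [0.449, 0.0095], [0.4387, 0.1089]]
B [[0.4531, -0.0297], [0.4364, -0.1242], [0.4221, -0.1209], [0.4391, -0.0256]]
```

Emit:
carry_out(motion="0.096 -0.2025 0.18 0 0 0 0.45;0.096 -0.2025 0.18 0 0 0 0.45;0.096 -0.2025 0.18 0 0 0 0.45;0.096 -0.2025 0.18 0 0 0 0.45;0 0 0 0 0 -0.088 0.45;0 0 0 0 0 -0.088 0.45;0 0 0 0 0 -0.088 0.45;0 0 0 0 0 -0.088 0.45;0 0 0 0 0 -0.088 0.45;0 0 0 0 0 -0.088 0.45;0 0 0 0 0 -0.088 0.45;0 0 0 0 0 -0.088 0.45")

```text
time: 3.3
tool_pos: [0.4514, 0.0581, 0.1613]
ee_rot: [-3.141, 0.0, 1.481]
wrist_force: [-0.4, 0.7, 0.4]
width: 0.0426
finger_force: 0.0
```

```bash
cat >> h.py <<'E'
def beech(s):
    hsv=cv2.cvtColor(s["pixels"],cv2.COLOR_RGB2HSV);H,S,V=[hsv[:,:,i].astype(int) for i in range(3)]
    return (H>=22)&(H<=35)&(S>45)&(S<125)&(V>140)
def rects(s,mask,z,amin=300,n=5):
    m=cv2.morphologyEx(mask.astype(np.uint8)*255,cv2.MORPH_OPEN,np.ones((3,3)))
    cs,_=cv2.findContours(m,cv2.RETR_EXTERNAL,cv2.CHAIN_APPROX_NONE);out=[]
    for c in sorted(cs,key=cv2.contourArea)[::-1][:n]:
        if cv2.contourArea(c)<amin: continue
        P=np.array([ray(s,u,v,z) for u,v in c[:,0]]).astype(np.float32)*1000
        r=cv2.minAreaRect(P);b=cv2.boxPoints(r);e=b[1]-b[0];f=b[2]-b[1]
        L=e if np.hypot(*e)>np.hypot(*f) else f
        a=np.degrees(np.arctan2(L[1],L[0]))%180
        out.append(dict(c=np.round(r[0],1),size=np.round(sorted(r[1]),1),ang=round(float(a),1),px=c[:,0].mean(0).round(),A=cv2.contourArea(c)))
    return out
def tool():
    o=readout.get_obs();return o["tool_pos"],o["ee_rot"]
def todo(x,y,z,yawdeg):
    p,r=tool();d=np.array([x,y,z])-p;w=r[2];c,s_=np.cos(w),np.sin(w)
    dy=(yawdeg-np.degrees(w)+180)%360-180
    def sh(w): c,s_=np.cos(w),np.sin(w);return np.round(np.array([c*d[0]+s_*d[1],s_*d[0]-c*d[1],-d[2]])/.2,3)
    print("at",p.round(4),r.round(4),"shift now",sh(w),"turn",round(-dy/120,3),"shift after turn",sh(np.radians(yawdeg)))
E
python3 - <<'E'
from h import *
s=snap("wrist","w2",1.5);print(tool())
for r in rects(s,beech(s),.026): print(r)
E
```

```text
(array([0.45134638, 0.05814983, 0.16129271]), array([-3.14113629e+00,  1.00411363e-04,  1.48443840e+00]))
{'c': array([593.5,  58.8]), 'size': array([39.7, 52.9]), 'ang': 49.8, 'px': array([368., 174.]), 'A': 605.5}
{'c': array([451.6,  64. ]), 'size': array([14.9, 65.4]), 'ang': 96.0, 'px': array([251., 180.]), 'A': 576.5}
```

View pics/w2.png

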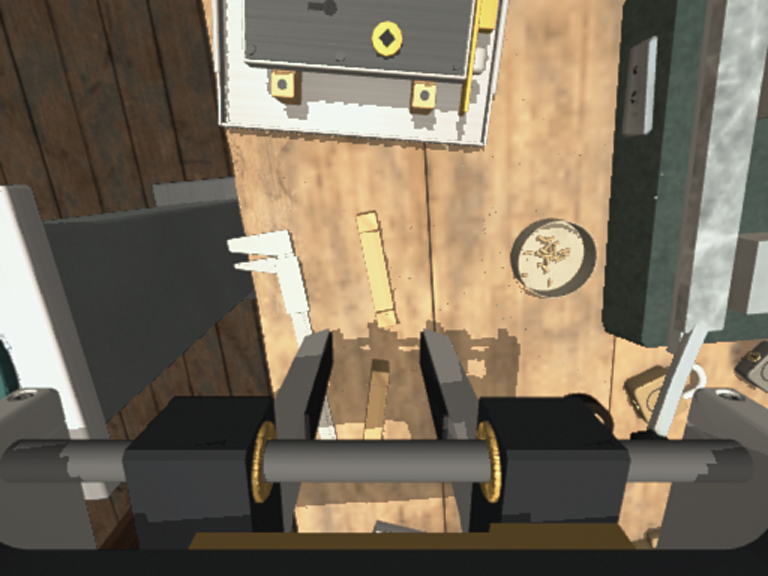

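The wrist view shows batten A with corners (357,214), (377,211), (398,323) and (377,328). The stand is above it and batten B is in shadow at (376,385). I'll compute the grasp from the corners.

Run:
```python
from h import *
s=load("w2")
q=np.array([ray(s,u/1.5,v/1.5,.026) for u,v in [(357,214),(377,211),(398,323),(377,328)]])
c=q.mean(0);d=(q[0]+q[1]-q[2]-q[3])/2;a=np.degrees(np.arctan2(d[1],d[0]));print(q.round(4).tolist(),c,np.hypot(*d),a)
print("stand blocks z.034",[ray(s,u/1.5,v/1.5,.034).round(4) for u,v in [(284,85),(423,96)]])
print("tray edge z.014",[ray(s,u/1.5,v/1.5,.014).round(4) for u,v in [(221,126),(486,146)]])
todo(c[0],c[1],.06,a)
```

```text
[[0.4406, 0.1108], [0.4564, 0.1117], [0.4658, 0.0178], [0.4478, 0.0149]] [0.4526367 0.063821 ] 0.09529268859664078 94.99235950083848
stand blocks z.034 [array([0.3992, 0.2045]), array([0.4957, 0.1888])]
tray edge z.014 [array([0.3431, 0.1851]), array([0.5447, 0.1526])]
at [0.4513 0.0581 0.1613] [-3.1411e+00  1.0000e-04  1.4844e+00] shift now [0.029 0.004 0.506] turn -0.083 shift after turn [0.028 0.009 0.506]
```

Run:
```python
from h import *
s=load("w2");p,r=tool()
print("tcp px*1.5",np.array(proj(s,p))*1.5)
R=np.array(s["R"]);print(R.round(4),-R.T@s["t"],s["cx"],s["cy"])
for n in ("top","side"):
    s=imaging.snapshot(n);np.savez(f"pics/{n}2.npz",**s)
    hs=cv2.cvtColor(s["pixels"],cv2.COLOR_RGB2HSV)
    for X in [(.4526,.0638,.024),(.438,-.075,.024)]:
        u,v=proj(s,X);print(n,X,u,v)
    for q in rects(s,beech(s),.024,25,12): print(q)
```

```text
tcp px*1.5 [377.03093267 345.15600397]
[[ 0.996  -0.0892 -0.0013]
 [-0.0855 -0.9587  0.2711]
 [-0.0254 -0.2699 -0.9626]] [0.45786314 0.13610633 0.34049786] 250.40080474320553 193.56494290139082
top (0.4526, 0.0638, 0.024) 253.52580220481053 210.4978451935899
top (0.438, -0.075, 0.024) 292.30170228675576 199.63682693787788
{'c': array([453.7,  54.7]), 'size': array([16.6, 79.8]), 'ang': 98.3, 'px': array([256., 209.]), 'A': 59.5}
side (0.4526, 0.0638, 0.024) 244.1060821512106 190.32051488281937
side (0.438, -0.075, 0.024) 245.19438699738805 213.79928680249174
{'c': array([ 413.1, -439.6]), 'size': array([150.2, 448. ]), 'ang': 90.4, 'px': array([250., 320.]), 'A': 3468.5}
{'c': array([ 905.8, -498.7]), 'size': array([106.9, 253.9]), 'ang': 95.8, 'px': array([457., 301.]), 'A': 1881.0}
{'c': array([ 550.7, -499.6]), 'size': array([ 73.4, 108.8]), 'ang': 81.6, 'px': array([314., 314.]), 'A': 761.0}
{'c': array([ 724.8, -330.5]), 'size': array([109.3, 181.8]), 'ang': 161.2, 'px': array([356., 259.]), 'A': 705.0}
{'c': array([ 789., -678.]), 'size': array([51.3, 82. ]), 'ang': 106.1, 'px': array([450., 370.]), 'A': 377.0}
{'c': array([894.8, -44.8]), 'size': array([101.4, 165.2]), 'ang': 89.7, 'px': array([379., 200.]), 'A': 357.5}
{'c': array([ 634.2, -650.7]), 'size': array([28.9, 72.3]), 'ang': 89.3, 'px': array([375., 370.]), 'A': 264.5}
{'c': array([ 594. , -658.9]), 'size': array([39.7, 47.1]), 'ang': 171.4, 'px': array([357., 377.]), 'A': 264.5}
{'c': array([ 517.9, -645. ]), 'size': array([44.3, 51.7]), 'ang': 171.4, 'px': array([319., 375.]), 'A': 240.0}
{'c': array([ 923.6, -676. ]), 'size': array([30.9, 61.6]), 'ang': 73.4, 'px': array([505., 359.]), 'A': 193.0}
{'c': array([ 735.2, -471.8]), 'size': array([39.8, 67.8]), 'ang': 66.8, 'px': array([382., 296.]), 'A': 179.0}
{'c': array([ 721.8, -147. ]), 'size': array([ 47.8, 111.4]), 'ang': 70.4, 'px': array([336., 221.]), 'A': 153.0}
```

Emit:
carry_out(motion="0 0 0 0 0 -0.083 0.45;0.01 0.005 0.2 0 0 0 0.45;0 0 0.2 0 0 0 0.45;0 0 0.1 0 0 0 0.45;0 0 0 0 0 0 0.45")

```text
time: 4.08
tool_pos: [0.4507, 0.0603, 0.0596]
ee_rot: [-3.137, -0.0, 1.645]
wrist_force: [-0.0, 0.6, -0.1]
width: 0.0421
finger_force: 0.0
```

Run:
```python
from h import *
s=snap("wrist","w3",1.5);print(tool())
for r in rects(s,beech(s),.024): print(r)
```

```text
(array([0.45201106, 0.06038097, 0.06118939]), array([-3.14040138e+00,  7.58546830e-06,  1.64487676e+00]))
{'c': array([451.2,  66.2]), 'size': array([15. , 59.7]), 'ang': 95.8, 'px': array([253., 206.]), 'A': 1057.5}
{'c': array([591.6,  59.6]), 'size': array([34.2, 48.4]), 'ang': 27.9, 'px': array([413., 226.]), 'A': 909.5}
{'c': array([395.5, 208.6]), 'size': array([14.5, 15.3]), 'ang': 170.9, 'px': array([190.,  11.]), 'A': 441.0}
{'c': array([498.9, 192. ]), 'size': array([14.7, 15.6]), 'ang': 170.8, 'px': array([331.,  49.]), 'A': 407.0}
{'c': array([436.3, -73.1]), 'size': array([13.5, 42.2]), 'ang': 81.1, 'px': array([227., 339.]), 'A': 354.5}
```

View pics/w3.png

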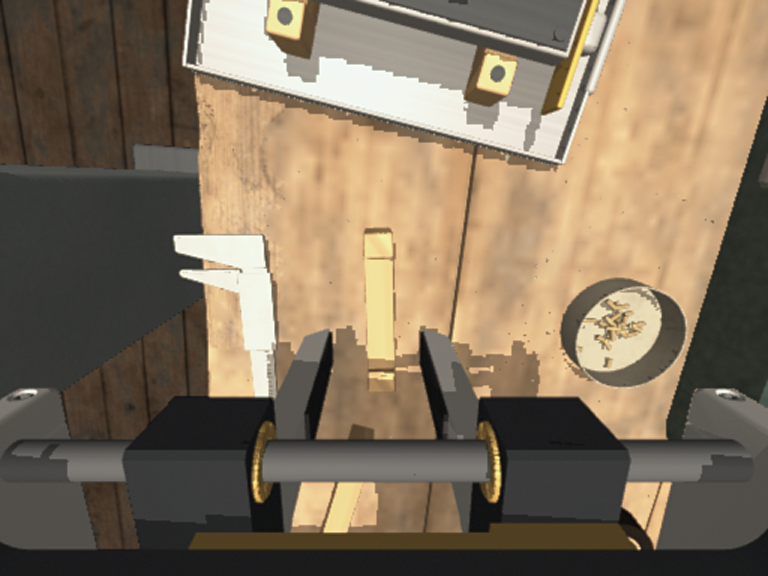

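The wrist view from closer shows batten A centred between the fingers, with its top-face corners at about (364,234), (392,234), (394,390) and (368,390).

Run:
```python
from h import *
s=load("w3")
q=np.array([ray(s,u/1.5,v/1.5,.026) for u,v in [(364,233),(392,233),(394,390),(368,390)]])
c=q.mean(0);d=(q[0]+q[1]-q[2]-q[3])/2;a=np.degrees(np.arctan2(d[1],d[0]));print(q.round(4).tolist(),c,np.hypot(*d),a)
print("blocks z.034",[ray(s,u/1.5,v/1.5,.034).round(4) for u,v in [(285,17),(496,75)]])
print("tray",[ray(s,u/1.5,v/1.5,.014).round(4) for u,v in [(186,66),(560,162)]])
todo(c[0],c[1],.010,a)
```

```text
[[0.4397, 0.11], [0.4547, 0.1111], [0.4639, 0.0177], [0.4483, 0.0165]] [0.45164137 0.06383222] 0.09380622603292121 95.44856878926471
blocks z.034 [array([0.3981, 0.205 ]), array([0.4961, 0.1886])]
tray [array([0.3436, 0.1861]), array([0.542 , 0.1543])]
at [0.452  0.0604 0.0612] [-3.1404  0.      1.6449] shift now [ 0.017 -0.001  0.256] turn -0.01 shift after turn [ 0.017 -0.     0.256]
```

Emit:
carry_out(motion="0.017 0 0.13 0 0 -0.01 0.45;0 0 0.09 0 0 0 0.45;0 0 0.035 0 0 0 0.45;0 0 0 0 0 0 0;0 0 0 0 0 0 0;0 0 0 0 0 0 0;0 0 0 0 0 0 0")

```text
time: 5.0
tool_pos: [0.4529, 0.0639, 0.0114]
ee_rot: [3.14, 0.0, 1.667]
wrist_force: [0.4, -0.0, 3.5]
width: 0.0157
finger_force: 30.0
```

Emit:
carry_out(motion="0 0 -0.15 0 0 0 0;0 0 -0.2 0 0 0 0;0 0 -0.2 0 0 0 0;0.2 0.08 0 0 0 0 0;0.2 0.08 0 0 0 0 0;0.2 0.08 0 0 0 0 0;0.19 0.09 0 0 0 0 0;0 0 0 0 0 0.062 0;0 0 0 0 0 0.062 0;0 0 0 0 0 0 0")

```text
time: 6.25
tool_pos: [0.5024, 0.2276, 0.1201]
ee_rot: [-3.141, 0.0, 1.409]
wrist_force: [-0.1, 0.1, -0.6]
width: 0.0155
finger_force: 30.0
```

Run:
```python
from h import *
s=snap("wrist","w4",1.5);print(tool())
for r in rects(s,beech(s),.034,100,8): print(r)
```

```text
(array([0.50244443, 0.22745837, 0.12021645]), array([-3.14116138e+00,  2.96163952e-04,  1.40946524e+00]))
{'c': array([498.5, 210.6]), 'size': array([23.1, 45.2]), 'ang': 81.4, 'px': array([250., 211.]), 'A': 824.0}
{'c': array([410.6, 285. ]), 'size': array([13. , 14.9]), 'ang': 170.8, 'px': array([151., 157.]), 'A': 181.5}
{'c': array([508.9, 269. ]), 'size': array([13. , 14.1]), 'ang': 170.8, 'px': array([251., 157.]), 'A': 176.5}
{'c': array([508.8, 245.6]), 'size': array([13.3, 16.9]), 'ang': 81.4, 'px': array([256., 178.]), 'A': 139.0}
{'c': array([397.5, 204.7]), 'size': array([12.9, 15.1]), 'ang': 170.8, 'px': array([159., 231.]), 'A': 134.5}
{'c': array([498.7, 244.6]), 'size': array([10.4, 15.8]), 'ang': 80.7, 'px': array([244., 183.]), 'A': 101.0}
```

View pics/w4.png

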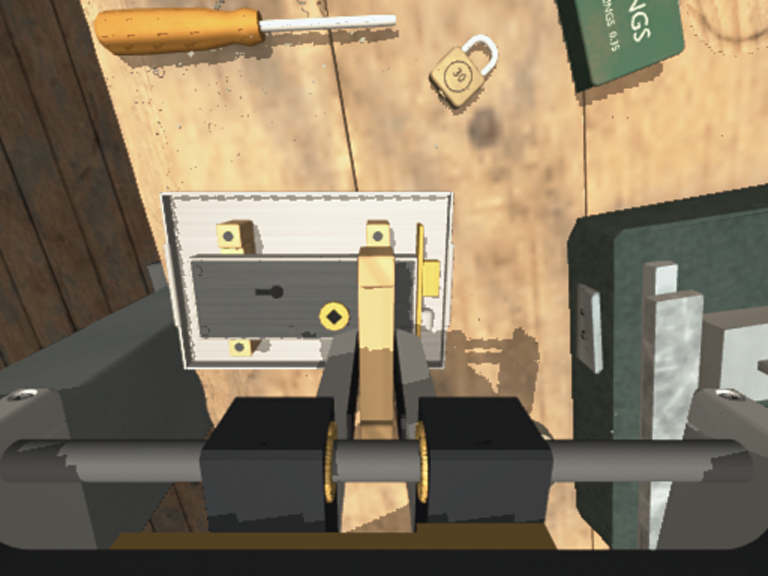

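The wrist view shows the batten held above the stand and lined up with the +x bearer. The end block is at (377,235), the case's far edge at row 259 and its near edge at about row 337.

Run:
```python
from h import *
s=load("w4");p,r=tool()
C=np.array([.4533,.2368]);a=np.radians(-9.25)
X=np.array([np.cos(a),np.sin(a)]);Y=np.array([-np.sin(a),np.cos(a)])
def st(u,v,z): d=ray(s,u/1.5,v/1.5,z)-C; return (np.array([d@X,d@Y])*1000).round(1)
print("case far",st(200,258,.046),st(345,258,.046),"near",st(205,337,.046),st(300,336,.046),"left",st(191,290,.046))
print("batten far end",st(360,250,.1348),st(394,250,.1348),"(TCP in stand:",(p[:2]-C)@X,(p[:2]-C)@Y,")")
T=C+.05*X;todo(T[0],T[1],.0534,80.75)
```

```text
case far [-64.6  27.3] [29.3 27.3] near [-67.8 -27.7] [ -2.6 -26.9] left [-73.2   5.7]
batten far end [42.8 48.2] [57.  48.2] (TCP in stand: 0.05000697313116504 -0.0013205578618458395 )
at [0.5024 0.2275 0.1202] [-3.1412e+00  3.0000e-04  1.4095e+00] shift now [ 0.007 -0.     0.334] turn 0.0 shift after turn [ 0.007 -0.     0.334]
```

Emit:
carry_out(motion="0 0 0.15 0 0 0 0;0 0 0.1 0 0 0 0;0 0 0.04 0 0 0 0;0 0 0.02 0 0 0 0;0 0 0.015 0 0 0 0;0 0 0.01 0 0 0 0;0 0 0.003 0 0 0 0;0 0 0 0 0 0 0")

```text
time: 7.3
tool_pos: [0.5029, 0.2276, 0.0534]
ee_rot: [3.141, -0.0, 1.407]
wrist_force: [0.4, -0.5, 1.8]
width: 0.0157
finger_force: 30.0
```

Emit:
carry_out(motion="0 0 0 0 0 0 0.26;0 0 0 0 0 0 0.26;0 0 0 0 0 0 0.26;0 0 -0.1 0 0 0 0.26;0 0 -0.2 0 0 0 0.45;0 0 -0.2 0 0 0 0.45;-0.257 -0.013 0 0 0 0 0.45;-0.257 -0.013 0 0 0 0 0.45;-0.257 -0.013 0 0 0 0 0.45;-0.257 -0.013 0 0 0 0 0.45;-0.257 -0.013 0 0 0 0 0.45;-0.257 -0.013 0 0 0 0 0.45")

```text
time: 8.8
tool_pos: [0.4365, -0.0758, 0.153]
ee_rot: [3.141, 0.0, 1.407]
wrist_force: [0.6, 0.1, -0.2]
width: 0.0425
finger_force: 0.0
```

Emit:
carry_out(motion="0 0 0.2 0 0 0 0.45;0 0 0.2 0 0 0 0.45;0 0 0 0 0 0 0.45;0 0 0 0 0 0 0.45")

```text
time: 9.3
tool_pos: [0.4379, -0.0744, 0.0743]
ee_rot: [3.14, 0.0, 1.408]
wrist_force: [0.2, -0.5, 0.6]
width: 0.0424
finger_force: 0.0
```

Run:
```python
from h import *
s=snap("wrist","w5",1.5);print(tool())
for r in rects(s,beech(s),.024,100,8): print(r)
```

```text
(array([ 0.43844354, -0.07451224,  0.07492003]), array([3.13805862e+00, 5.43813576e-04, 1.40764873e+00]))
{'c': array([593.2,  46. ]), 'size': array([34.4, 45. ]), 'ang': 18.1, 'px': array([425.,  26.]), 'A': 1220.0}
{'c': array([439.1, -64.9]), 'size': array([15. , 51.4]), 'ang': 78.6, 'px': array([251., 197.]), 'A': 815.5}
{'c': array([445.6, -31.8]), 'size': array([11.3, 14. ]), 'ang': 171.2, 'px': array([252., 160.]), 'A': 133.5}
{'c': array([574.1,  65.4]), 'size': array([ 7.1, 12.3]), 'ang': 170.7, 'px': array([399.,   6.]), 'A': 122.0}
```

View pics/w5.png

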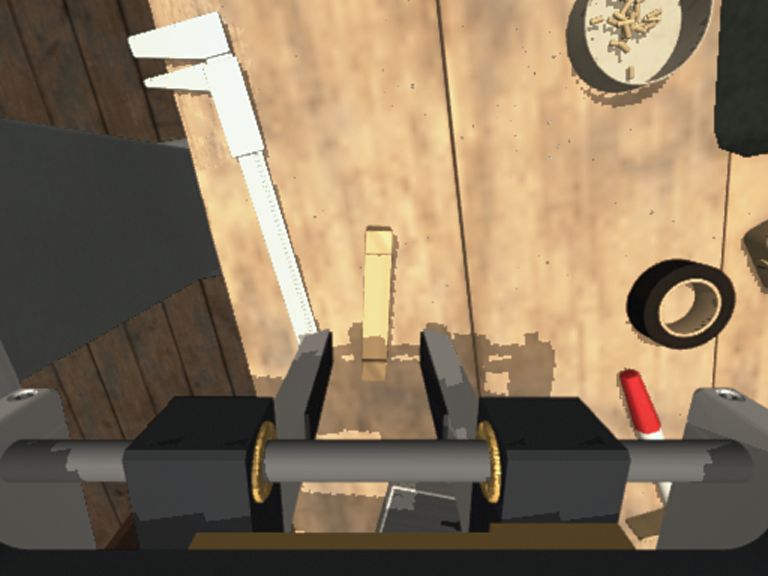

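The wrist view shows batten B between the fingers, with corners (366,231), (392,231), (386,380) and (361,380). The caliper's blade ends near (310,335), close to the left finger.

Run:
```python
from h import *
s=load("w5")
q=np.array([ray(s,u/1.5,v/1.5,.026) for u,v in [(366,230),(392,230),(386,380),(361,380)]])
c=q.mean(0);d=(q[0]+q[1]-q[2]-q[3])/2;a=np.degrees(np.arctan2(d[1],d[0]));print(q.round(4).tolist(),c,np.hypot(*d),a)
w=np.radians(a);ty=np.array([np.sin(w),-np.cos(w)]);tx=np.array([np.cos(w),np.sin(w)])
for P in [(316,335),(300,335)]:
  e=ray(s,P[0]/1.5,P[1]/1.5,.004)-c;print("caliper rel",e@tx,e@ty)
todo(c[0],c[1],.011,a)
```

```text
[[0.44, -0.0242], [0.4546, -0.0266], [0.4365, -0.1199], [0.4208, -0.1173]] [ 0.43796341 -0.07201957] 0.09498782993140951 78.70014717048917
caliper rel -0.027115340443033296 -0.039511996114291376
caliper rel -0.027481892721523456 -0.050280197458720054
at [ 0.4384 -0.0745  0.0749] [3.1381e+00 5.0000e-04 1.4076e+00] shift now [ 0.012 -0.004  0.32 ] turn 0.016 shift after turn [ 0.012 -0.005  0.32 ]
```

Emit:
carry_out(motion="0.012 -0.004 0.05 0 0 0.016 0.3;0 0 0.1 0 0 0 0.3;0 0 0.1 0 0 0 0.3;0 0 0.05 0 0 0 0.3;0 0 0.018 0 0 0 0.3;0 0 0 0 0 0 0;0 0 0 0 0 0 0;0 0 0 0 0 0 0;0 0 0 0 0 0 0")

```text
time: 10.48
tool_pos: [0.4374, -0.072, 0.0102]
ee_rot: [3.14, 0.0, 1.374]
wrist_force: [-0.2, -0.3, 3.9]
width: 0.0154
finger_force: 30.0
```

Emit:
carry_out(motion="0 0 -0.15 0 0 0 0;0 0 -0.2 0 0 0 0;0 0 -0.2 0 0 0 0;0.2535 -0.079 0 0 0 0 0;0.2535 -0.079 0 0 0 0 0;0.2535 -0.079 0 0 0 0 0;0.2535 -0.079 0 0 0 0 0;0.2535 -0.079 0 0 0 0 0;0.2535 -0.079 0 0 0 0 0;0 0 0 0 0 -0.017 0;0 0 0 0 0 0 0;0 0 0 0 0 0 0")

```text
time: 11.98
tool_pos: [0.4034, 0.2438, 0.1191]
ee_rot: [-3.141, 0.001, 1.407]
wrist_force: [-0.6, -0.4, 0.7]
width: 0.0157
finger_force: 30.0
```

Run:
```python
from h import *
s=snap("wrist","w6",1.5);p,r=tool()
C=np.array([.4533,.2368]);a=np.radians(-9.25)
X=np.array([np.cos(a),np.sin(a)]);Y=np.array([-np.sin(a),np.cos(a)])
m=beech(s)
for z in (.034,.068,p[2]+.0158):
  print(z)
  for q in rects(s,m,z,60,10):
    e=q['c']/1000-C;print(q['px'],q['size'],q['ang'],"stand",(e@X*1000).round(1),(e@Y*1000).round(1))
T=C-.05*X;todo(T[0],T[1],.0522,80.75)
```

```text
0.034
[250. 212.] [23.3 46.1] 81.3 stand -51.7 -18.6
[359. 200.] [16.7 64.7] 80.7 stand 62.3 -7.2
[221. 105.] [24.2 30.8] 60.4 stand -81.1 87.1
[251. 181.] [18.8 22.7] 170.7 stand -51.6 16.9
[245. 109.] [10.  30.6] 87.8 stand -56.9 86.3
[252. 157.] [13. 15.] 170.7 stand -50.0 40.9
[365. 163.] [13.1 16.5] 170.8 stand 64.2 33.8
[167.  39.] [ 5.3 11.9] 80.6 stand -125.2 145.2
[165.   9.] [7.9 8.6] 115.1 stand -125.1 168.5
0.068
[250. 212.] [20.3 40.2] 81.3 stand -51.5 -6.4
[359. 200.] [14.6 56.3] 80.7 stand 47.7 3.6
[221. 105.] [21.1 26.8] 60.4 stand -77.2 85.9
[251. 181.] [16.4 19.8] 170.7 stand -51.4 24.7
[245. 109.] [ 8.7 26.6] 87.8 stand -56.1 85.1
[252. 157.] [11.3 13.1] 170.7 stand -50.1 45.6
[365. 163.] [11.4 14.3] 170.8 stand 49.4 39.4
[167.  39.] [ 4.7 10.4] 80.6 stand -115.6 136.4
[165.   9.] [6.9 7.5] 115.1 stand -115.5 156.8
0.1349667789540786
[250. 212.] [14.4 28.5] 81.3 stand -51.3 18.0
[359. 200.] [10.3 40. ] 80.7 stand 19.1 25.1
[221. 105.] [15. 19.] 60.4 stand -69.5 83.3
[251. 181.] [11.6 14. ] 170.7 stand -51.3 40.0
[245. 109.] [ 6.2 18.9] 87.8 stand -54.5 82.8
[252. 157.] [8.  9.3] 170.7 stand -50.3 54.8
[365. 163.] [ 8.1 10.2] 170.8 stand 20.3 50.3
[167.  39.] [3.3 7.4] 80.6 stand -96.7 119.2
[165.   9.] [4.9 5.3] 115.1 stand -96.7 133.6
at [0.4035 0.2438 0.1192] [3.1416e+00 5.0000e-04 1.4069e+00] shift now [0.005 0.001 0.335] turn -0.001 shift after turn [0.005 0.001 0.335]
```

View pics/w6.png

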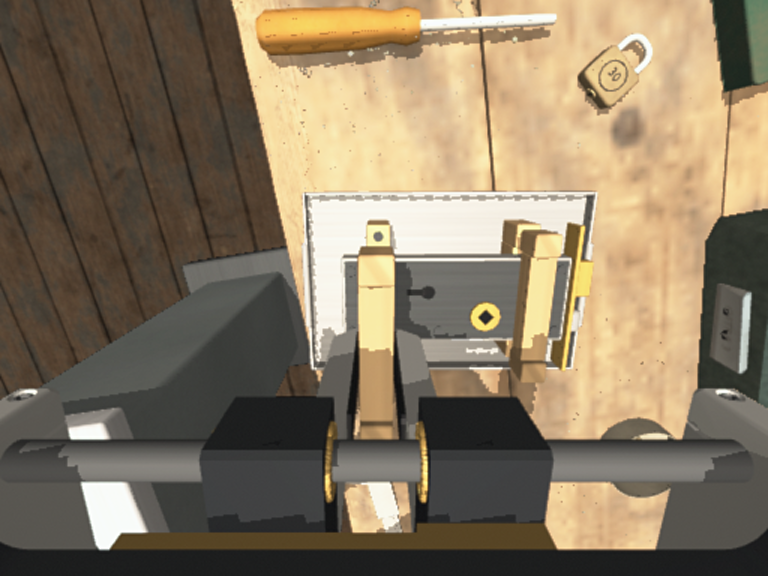

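The wrist view shows batten A seated at (540,300), square over its bearer. Batten B is held above the -x bearer, whose end block is at (377,237). Lowering now.

Emit:
carry_out(motion="0.002 0.002 0.15 0 0 0 0;0 0 0.1 0 0 0 0;0 0 0.04 0 0 0 0;0 0 0.02 0 0 0 0;0 0 0.015 0 0 0 0;0 0 0.01 0 0 0 0;0 0 0.003 0 0 0 0;0 0 0 0 0 0 0")

```text
time: 13.02
tool_pos: [0.4039, 0.2456, 0.0522]
ee_rot: [3.141, -0.0, 1.41]
wrist_force: [-1.2, -0.4, 1.1]
width: 0.0159
finger_force: 30.0
```

Emit:
carry_out(motion="0 0 0 0 0 0 0.26;0 0 0 0 0 0 0.26;0 0 0 0 0 0 0.26;0 0 -0.1 0 0 0 0.26;0 0 -0.25 0 0 0 1;0 0 -0.25 0 0 0 1;-0.245 0.083 0 0 0 0 1;-0.245 0.083 0 0 0 0 1;-0.245 0.083 0 0 0 0 1;-0.245 0.083 0 0 0 0 1;-0.245 0.083 0 0 0 0 1;-0.245 0.083 0 0 0 0 1")

```text
time: 14.52
tool_pos: [0.4548, -0.0624, 0.1718]
ee_rot: [3.141, -0.0, 1.409]
wrist_force: [1.3, -0.1, 0.0]
width: 0.0936
finger_force: 0.0
```

Emit:
carry_out(motion="-0.245 0.083 0 0 0 0 1;-0.245 0.083 0 0 0 0 1;-0.245 0.083 0 0 0 0 1;-0.245 0.083 0 0 0 0 1;0 0 0 0 0 0.086 1;0 0 0 0 0 0.086 1;0 0 0 0 0 0.086 1;0 0 0 0 0 0.086 1;0 0 0 0 0 0.086 1;0 0 0 0 0 0.086 1;0 0 0 0 0 0.086 1;0 0 0 0 0 0.086 1")

```text
time: 16.02
tool_pos: [0.4887, -0.2648, 0.1715]
ee_rot: [-3.141, 0.0, -0.038]
wrist_force: [-0.6, -0.8, 0.2]
width: 0.0941
finger_force: 0.0
```

Emit:
carry_out(motion="0 0 0 0 0 0.086 1;0 0 0 0 0 0.086 1;0 0 0.2 0 0 0 1;0 0 0.1 0 0 0 1;0 0 0 0 0 0 1;0 0 0 0 0 0 1")

```text
time: 16.77
tool_pos: [0.4893, -0.2652, 0.1128]
ee_rot: [3.141, -0.002, -0.392]
wrist_force: [0.1, 0.5, 0.2]
width: 0.0941
finger_force: 0.0
```

Run:
```python
from h import *
s=snap("wrist","w7",1.5);print(tool())
hsv=cv2.cvtColor(s["pixels"],cv2.COLOR_RGB2HSV);H,S,V=[hsv[:,:,i].astype(int) for i in range(3)]
for q in rects(s,(S<75)&(V<150),.016,400,6): print(q)
print("tcp px",np.array(proj(s,tool()[0]))*1.5)
```

```text
(array([ 0.48949884, -0.26541376,  0.11320181]), array([ 3.14101557e+00, -2.56619147e-03, -3.91873395e-01]))
{'c': array([ 350.1, -217. ]), 'size': array([237. , 691.8]), 'ang': 67.5, 'px': array([282., 324.]), 'A': 48665.5}
{'c': array([ 486.2, -265.7]), 'size': array([ 56.7, 146.4]), 'ang': 158.0, 'px': array([251., 191.]), 'A': 6282.5}
{'c': array([ 431.4, -519.9]), 'size': array([27.9, 45.1]), 'ang': 172.5, 'px': array([499., 150.]), 'A': 634.5}
tcp px [373.74234525 345.31070085]
```

View pics/w7.png

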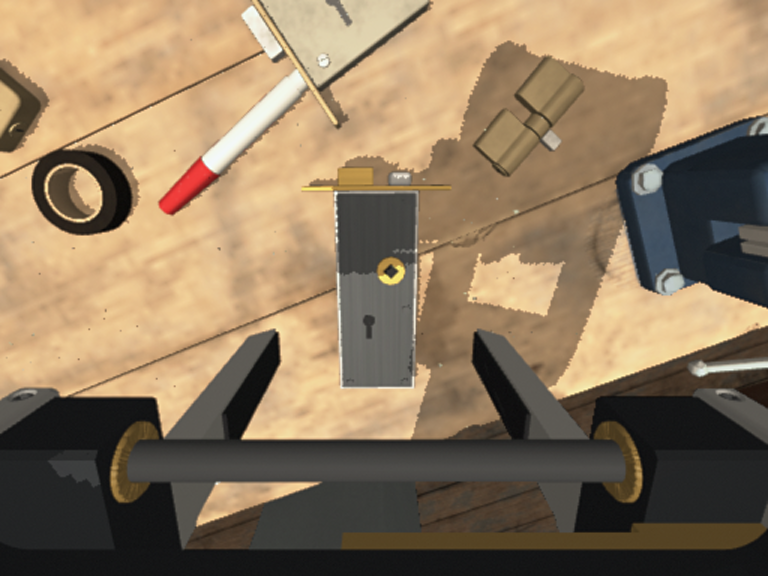

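The last view shows the loose case centred between the fingers. Its top face runs from (337,192) to (414,387), with the forend at row 187.

Run:
```python
from h import *
s=load("w7");r=lambda u,v,z:ray(s,u/1.5,v/1.5,z)
q=np.array([r(336,192,.016),r(417,192,.016),r(413,387,.016),r(340,387,.016)]);c=q.mean(0)
d=(q[0]+q[1]-q[2]-q[3])/2;a=np.arctan2(d[1],d[0]);print(c,np.hypot(*d),np.degrees(a),np.hypot(*(q[0]-q[1])))
print("forend top mid",((r(302,188,.02)+r(451,187,.02))/2-c)@[np.cos(a),np.sin(a)])
g=c+.005*np.array([np.cos(a),np.sin(a)]);todo(g[0],g[1],.003,np.degrees(a))
```

```text
[ 0.48525703 -0.26544525] 0.14664936749553462 -22.38645507233797 0.05465118398317417
forend top mid 0.07634538272140848
at [ 0.4895 -0.2654  0.1132] [ 3.141e+00 -2.600e-03 -3.919e-01] shift now [0.005 0.008 0.551] turn -0.001 shift after turn [0.005 0.008 0.551]
```

Emit:
carry_out(motion="0.005 0.008 0.15 0 0 0 1;0 0 0.2 0 0 0 1;0 0 0.12 0 0 0 1;0 0 0.06 0 0 0 1;0 0 0.02 0 0 0 1;0 0 0 0 0 0 0;0 0 0 0 0 0 0;0 0 0 0 0 0 0;0 0 0 0 0 0 0;0 0 0 0 0 0 0")

```text
time: 18.08
tool_pos: [0.4895, -0.2665, 0.0022]
ee_rot: [-3.141, -0.001, -0.392]
wrist_force: [0.8, 2.0, 2.3]
width: 0.0578
finger_force: 30.0
```

Emit:
carry_out(motion="0 0 -0.05 0 0 0 0;0 0 -0.15 0 0 0 0;0 0 -0.2 0 0 0 0;0 0 -0.2 0 0 0 0;0 0 -0.2 0 0 0 0;0 0 -0.05 0 0 0 0;-0.055 -0.113 0 0 0 0 0;-0.111 -0.226 0 0 0 0 0;-0.111 -0.226 0 0 0 0 0;-0.111 -0.226 0 0 0 0 0;-0.111 -0.226 0 0 0 0 0;-0.111 -0.226 0 0 0 0 0")

```text
time: 19.58
tool_pos: [0.4688, 0.0121, 0.1687]
ee_rot: [3.14, 0.005, -0.391]
wrist_force: [1.3, -0.5, -6.5]
width: 0.058
finger_force: 30.0
```

Emit:
carry_out(motion="-0.111 -0.226 0 0 0 0 0;-0.111 -0.226 0 0 0 0 0;-0.111 -0.226 0 0 0 0 0;-0.111 -0.226 0 0 0 0 0;-0.055 -0.113 0 0 0 0 0;0 0 0 0 0 -0.055 0;0 0 0 0 0 -0.055 0;0 0 0 0 0 0 0;0 0 0 0 0 0 0")

```text
time: 20.7
tool_pos: [0.4555, 0.2356, 0.1701]
ee_rot: [3.14, 0.003, -0.163]
wrist_force: [0.0, -0.3, -5.1]
width: 0.0571
finger_force: 30.0
```

Run:
```python
from h import *
s=snap("wrist","w8");p,r=tool();o=readout.get_obs();print(p,r,o["width"],o["wrist_force"])
C=np.array([.4533,.2368]);a=np.radians(-9.25)
X=np.array([np.cos(a),np.sin(a)]);Y=np.array([-np.sin(a),np.cos(a)])
im=s["pixels"];hsv=cv2.cvtColor(im,cv2.COLOR_RGB2HSV);H,S,V=[hsv[:,:,i].astype(int) for i in range(3)]
brass=(H>=18)&(H<=32)&(S>150)&(V>90)
def show(n,mask,z,amin):
  for q in rects(s,mask,z,amin,8):
    e=q['c']/1000-C;print(n,q['px'],q['size'],q['ang'],q['A'],"stand",(e@X*1000).round(1),(e@Y*1000).round(1))
zc=p[2]-.0022
show("forend held",brass,zc+.02,40)
show("case held",(S<75)&(V<150),zc+.016,1500)
show("beech.068",beech(s),.068,60)
print("tcp stand",(p[:2]-C)@X,(p[:2]-C)@Y)
for x in (0,75):
  for y in (-29,29):
    w=r[2];X3=p[:2]+np.array([np.cos(w),np.sin(w)])*(x-4.3)/1000+np.array([-np.sin(w),np.cos(w)])*y/1000
    print("pred held px",x,y,np.round(proj(s,[*X3,zc+.016]),1))
T=C+.0043*X;todo(T[0],T[1],.0662,-9.25)
```

```text
[0.45584606 0.23558036 0.17051892] [ 3.14049593e+00  1.86552332e-03 -1.62642760e-01] 0.0575397236719814 [ 0.03131846  0.27433801 -5.52705791]
forend held [266. 218.] [17.6 18.7] 170.8 582.5 stand 18.4 -11.5
forend held [124. 236.] [ 5.9 38.3] 171.7 359.5 stand 5.3 81.8
case held [213. 268.] [230.9 415.2] 80.6 77907.5 stand -10.4 -6.6
case held [80. 18.] [24.1 50.8] 80.7 3077.5 stand 129.9 88.6
beech.068 [226. 117.] [15.7 37.8] 80.7 567.0 stand 82.2 22.5
beech.068 [178. 231.] [21.7 62.5] 131.1 368.5 stand -43.5 82.9
beech.068 [499. 174.] [ 8.4 25.1] 84.1 107.5 stand 22.3 -271.4
beech.068 [177. 205.] [10.2 20.8] 92.4 93.5 stand -12.3 80.2
beech.068 [126. 106.] [ 8.  18.8] 31.0 74.0 stand 93.7 123.0
beech.068 [179. 162.] [ 7.5 16.3] 80.7 67.0 stand 35.6 74.9
tcp stand 0.0027089980375926215 -0.000794522016636385
pred held px 0 -29 [291.6 243.9]
pred held px 0 29 [206.7 243.9]
pred held px 75 -29 [296.9 131.4]
pred held px 75 29 [201.2 131.3]
at [0.4558 0.2356 0.1705] [ 3.1405e+00  1.9000e-03 -1.6260e-01] shift now [ 0.008 -0.004  0.522] turn -0.001 shift after turn [ 0.008 -0.004  0.522]
```

Emit:
carry_out(motion="0.008 -0.004 0.1 0 0 0 0;0 0 0.15 0 0 0 0;0 0 0.13 0 0 0 0;0 0 0.07 0 0 0 0;0 0 0.03 0 0 0 0;0 0 0.01 0 0 0 0;0 0 0 0 0 0 0;0 0 0 0 0 0 0")

```text
time: 21.75
tool_pos: [0.459, 0.2365, 0.0746]
ee_rot: [-3.141, -0.002, -0.162]
wrist_force: [-0.1, -0.4, -6.5]
width: 0.0575
finger_force: 30.0
```

Run:
```python
from h import *
s=snap("wrist","w9");p,r=tool()
C=np.array([.4533,.2368]);a=np.radians(-9.25)
X=np.array([np.cos(a),np.sin(a)]);Y=np.array([-np.sin(a),np.cos(a)])
hsv=cv2.cvtColor(s["pixels"],cv2.COLOR_RGB2HSV);H,S,V=[hsv[:,:,i].astype(int) for i in range(3)]
for n,m,z in (("brass",(H>=18)&(H<=32)&(S>150)&(V>90),p[2]-.0022+.02),("beech",beech(s),.068)):
  for q in rects(s,m,z,60,8):
    e=q['c']/1000-C;print(n,q['px'],q['size'],q['ang'],"stand",(e@X*1000).round(1),(e@Y*1000).round(1))
print("tcp stand",(p[:2]-C)@X,(p[:2]-C)@Y);todo(p[0],p[1],.0662,-9.25)
```

```text
brass [266. 218.] [17.6 18.8] 170.9 stand 21.4 -10.1
brass [ 77. 255.] [ 7.4 28.8] 169.5 stand -5.3 117.3
beech [226. 117.] [10.4 24.5] 80.8 stand 85.1 16.4
beech [445.  29.] [11.9 14.1] 36.7 stand 137.7 -122.1
beech [461.  21.] [5.8 8.5] 151.5 stand 142.0 -130.0
beech [163. 256.] [ 7.1 13.2] 75.2 stand -19.4 67.7
beech [157. 180.] [ 5.9 11.6] 80.8 stand 40.9 66.9
beech [ 86. 102.] [5.  8.4] 80.8 stand 94.7 109.3
tcp stand 0.005592305838820347 0.0005483277902069985
at [0.4589 0.2364 0.0745] [-3.1409e+00 -1.4000e-03 -1.6150e-01] shift now [ 0.    -0.     0.041] turn -0.0 shift after turn [ 0.    -0.     0.041]
```

Run:
```python
from h import *
C=np.array([.4533,.2368]);a=np.radians(-9.25)
X=np.array([np.cos(a),np.sin(a)]);Y=np.array([-np.sin(a),np.cos(a)])
for w in ("w4","w6"):
  s=load(w);hsv=cv2.cvtColor(s["pixels"],cv2.COLOR_RGB2HSV);H,S,V=[hsv[:,:,i].astype(int) for i in range(3)]
  for q in rects(s,(H>=18)&(H<=32)&(S>150)&(V>90),.05,60,8):
    e=q['c']/1000-C;print(w,q['px'],q['size'],q['ang'],"stand",(e@X*1000).round(1),(e@Y*1000).round(1))
```

```text
w4 [118.  15.] [ 8.2 88.1] 172.4 stand -60.1 159.3
w6 [225.  14.] [10.4 88.8] 173.1 stand -71.9 159.5
w6 [382. 161.] [ 7.6 20.8] 80.7 stand 72.2 38.6
w6 [372. 235.] [ 7.6 16.7] 81.0 stand 72.4 -37.6
```

Run:
```python
from h import *
C=np.array([.4533,.2368]);a=np.radians(-9.25)
X=np.array([np.cos(a),np.sin(a)]);Y=np.array([-np.sin(a),np.cos(a)])
for w,u,v in (("w4",334,317),("w6",486,317)):
  s=load(w);hsv=cv2.cvtColor(s["pixels"],cv2.COLOR_RGB2HSV);u0,v0=int(u/1.5),int(v/1.5)
  m=np.zeros(hsv.shape[:2],bool);m[v0-14:v0+14,u0-14:u0+14]=(hsv[v0-14:v0+14,u0-14:u0+14,1]>90)
  for q in rects(s,m,.05,30,2):
    e=q['c']/1000-C;print(w,q['px'],q['size'],"stand",(e@X*1000).round(1),(e@Y*1000).round(1))
```

```text
w4 [222. 210.] [18.9 19.1] stand 21.3 -10.4
w6 [323. 211.] [19.6 20.2] stand 20.6 -10.7
```

Emit:
carry_out(motion="-0.002 0 0.012 0 0 0 0;0 0 0.01 0 0 0 0;0 0 0.007 0 0 0 0;0 0 0.004 0 0 0 0;0 0 0.003 0 0 0 0;0 0 0.002 0 0 0 0;0 0 0.001 0 0 0 0;0 0 0 0 0 0 0")

```text
time: 22.8
tool_pos: [0.458, 0.2363, 0.0662]
ee_rot: [-3.142, -0.0, -0.162]
wrist_force: [-1.0, -0.5, -3.4]
width: 0.0575
finger_force: 30.0
```

Emit:
carry_out(motion="0 0 0.001 0 0 0 0;0 0 0.001 0 0 0 0;0 0 0 0 0 0 0;0 0 0 0 0 0 0")

```text
time: 23.3
tool_pos: [0.4581, 0.2363, 0.0662]
ee_rot: [-3.142, -0.0, -0.161]
wrist_force: [-3.7, -1.9, 3.6]
width: 0.0575
finger_force: 30.0
```

Emit:
carry_out(motion="0 0 0 0 0 0 0.66;0 0 0 0 0 0 0.75;0 0 0 0 0 0 0.8;0 0 0 0 0 0 0.8")

```text
time: 23.8
tool_pos: [0.4581, 0.2364, 0.0654]
ee_rot: [-3.142, -0.0, -0.161]
wrist_force: [-0.2, -0.5, 0.8]
width: 0.0751
finger_force: 0.0
```

Emit:
carry_out(motion="0 0 -0.05 0 0 0 0.8;0 0 -0.15 0 0 0 0.8;0 0 -0.2 0 0 0 0.8;0 0 -0.15 0 0 0 0.8;0 0 0 0 0 0 0.8;0 0 0 0 0 0 0.8")

```text
time: 24.55
tool_pos: [0.4574, 0.2361, 0.1744]
ee_rot: [3.141, 0.001, -0.161]
wrist_force: [-0.5, -0.5, -0.3]
width: 0.0753
finger_force: 0.0
```

Run:
```python
from h import *
s=snap("wrist","w10");p,r=tool();print(p)
C=np.array([.4533,.2368]);a=np.radians(-9.25)
X=np.array([np.cos(a),np.sin(a)]);Y=np.array([-np.sin(a),np.cos(a)])
hsv=cv2.cvtColor(s["pixels"],cv2.COLOR_RGB2HSV);H,S,V=[hsv[:,:,i].astype(int) for i in range(3)]
for n,m,z in (("hub",S>90,.084),("beech",beech(s),.068),("dark",(S<75)&(V<150),.08)):
  for q in rects(s,m,z,60,9):
    e=q['c']/1000-C;print(n,q['px'],q['size'],q['ang'],"stand",(e@X*1000).round(1),(e@Y*1000).round(1))
```

```text
[0.45710486 0.23598196 0.17367873]
hub [345.  94.] [215.6 382.9] 80.8 stand 74.8 -66.7
hub [ 75. 137.] [ 98.3 279.1] 178.2 stand 48.1 168.4
hub [281. 350.] [ 70.2 431.6] 80.7 stand -191.1 -90.8
hub [451. 235.] [ 84.9 142.4] 94.6 stand -50.4 -218.7
hub [153. 150.] [55.1 84.7] 99.2 stand 57.2 96.6
hub [276. 332.] [44.3 88.7] 80.7 stand -178.1 -36.3
hub [118. 308.] [27.2 82.1] 155.6 stand -137.7 157.1
hub [383. 308.] [27.7 82.2] 5.1 stand -138.0 -159.2
hub [140. 102.] [27.8 47.1] 17.2 stand 96.4 104.0
beech [213. 150.] [11.8 14.1] 168.9 stand 49.7 39.6
beech [381.  17.] [13.9 14.1] 130.9 stand 175.9 -124.4
beech [363.  33.] [10.2 11.3] 80.8 stand 160.5 -109.4
beech [215. 237.] [11.9 14.1] 170.7 stand -50.6 41.6
beech [392.  52.] [ 9.1 14.5] 91.2 stand 144.8 -139.3
beech [235. 116.] [ 3.  20.7] 80.8 stand 84.7 15.0
dark [196. 283.] [392.4 687.9] 80.7 stand -63.7 -8.7
dark [250. 192.] [ 54.  145.6] 171.1 stand 0.7 -1.0
dark [82. 19.] [41.7 84.8] 80.8 stand 163.0 146.4
dark [263.   6.] [ 16.4 111.2] 80.8 stand 175.8 -14.3
dark [399.  25.] [25.8 50.7] 24.5 stand 163.8 -135.6
dark [360.  50.] [14.7 42.8] 24.9 stand 142.7 -104.1
dark [491. 248.] [10.9 34. ] 62.1 stand -58.5 -275.0
dark [248. 283.] [10.9 29.4] 55.9 stand -104.5 1.4
dark [283. 279.] [10.8 15.7] 80.7 stand -99.7 -39.0
```

```bash
python3 -c "
from bench import robot
print(robot.close_job())"
```

```text
the job is handed in; nothing more can be done
None
```

I handed the job in at about 25 s: both battens are seated over the bearers and the second lock case rests in their upper notches, within about 1 mm of the stand's centre, forend at the same end. Level was not measured directly, though the touchdown heights matched the seated ones, and I didn't check the bystanders afterwards.

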